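# Find the rocking corner and press its shim flat

## Robot

A 6-joint arm with a two-finger parallel gripper is mounted at the origin on the work surface. World frame = base frame: x ahead of the robot, y to its left, z up, the work surface at z = 0. Lengths are in m, angles in degrees, forces in N, time in s.
With the tool pointing down it reaches from about 0.425 to 0.925 m from the base axis. Payload 12.5 kg.
Tool frame: the origin (TCP) lies at the very end of the fingers, on their centre line; the grasp point (between the pads) lies 19 mm behind it; z points along the fingers, y is the line along which they close (so a half turn about z gives the same grasp; the last joint's range is limited). The gripper opens to 85 mm and grips with 20 to 120 N. Pads are 22 mm wide; open, the fingers measure 114 mm over their backs; the gripper's body (76 mm by 85 mm) begins 54 mm behind the grasp point. The pads swing forward as they close: fully open they stand 13 mm farther back than shut.
Start: joints at [60.47, 28.126, 89.318, -0, 62.55, -6.05], TCP at [0.249, 0.573, 0.231] pointing down, gripper open.
Joint ranges: [-177.58, 177.58], [-47.91, 125.51], [2.72, 160], [-65.01, 245.01], [3.68, 167.84], [-153.87, 153.87]. Speed limits (degrees/s): [127.2, 127.2, 159.86, 180, 180, 180].

## Interface

Orientations are given as a 3x3 rotation matrix whose columns are the frame's x, y, z axes.
In Python, from bench import * gives the robot as it stands. The module is installed in compiled form; this text tells all that it offers.
- The arm moves only by the shell command python3 -m handwheel 'ROWS' [FORCE]. ROWS is JSON, a list of rows, each an object with "travel": the shift along the tool's x, y, z in cm, a list of three; "dr": the turn, a rotation vector about the tool's x, y, z in rad, a list of three; "grip": the finger opening in cm, from 0 to 8.54. A call has 1 to 20 rows; each row is the pose to reach, as a shift and turn from the pose commanded when the call began, along the tool's axes at that moment; what a row does not reach only later rows make up. A row lasts 1/8 s, in which the tool goes at most 62.5 mm and 10.7 degrees, less where a joint would pass 70% of its speed; a pose out of reach is approached as far as the arm can. A call with a gripper value outside its range is refused whole. The fingers move at their own pace and stop on an object; FORCE is the grip in N (left out, the last holds). Time passes only in rows, so rows that repeat a pose let the fingers close. It gives the time, the measured TCP pose, the force, the opening and the grip force at its end, in the units of the state.
- state(): the state, without advancing time (a new reading comes with each control period).
- capture(name): name is "scene" or "top" or "wrist"; returns the picture (400x640x3 uint8, blue, green, red); there is no depth.
- calibration(name): a dict with "mtx" (3x3 intrinsics, pixels), "extrinsics" (4x4, takes a point from world to camera coordinates). Camera axes: x right, y down, z forward; pixel columns grow to the right and rows downward; lengths in m; the calibration is good to about 2 mm. A picture is of the moment at which its call begins: read the wrist's pose just before it. calibration takes no time and is no camera call; for the wrist camera it gives the pose at the moment of the call.
- hand_in(): hands the job in; it is judged then, once.
The state is a dict: "time": time; "q": joint angles; "qvel": joint speeds; "effort": joint torques, N m; "position": TCP position; "orientation": TCP orientation; "wrist_force": force on the tool from outside, world axes, zero at the start; "torque": the same for the moment, N m; "finger_gap": opening from 0.0 (shut) to 1.0 (fully open); "grasp_force": force on a finger pad.
Only numpy, scipy, OpenCV 4.12 (cv2) and the standard library are available. Lean on these libraries where they do the work, as an engineer would, in place of code of your own. Each camera call takes 0.05 s, during which the arm holds its last target. There are 200 camera calls.

## Task

The steel plate of the levelling stand is loose over one foot. With a fingertip, press down on the plate's corners one after another until you find the one that rocks, then press that corner's shim tab down fully flat so the plate is firm and level, leaving the other three tabs standing up. Only touch and press: do not lift the plate, and leave the bottle, vial and tip box where they are.

Things in the scene. Friction and masses are not known exactly. Their poses are not given: they have to be found in the camera images.
- stand: white levelling stand, fixed to the bench: base slab 170 x 310 x 10 mm with a centre stud, four foot pockets and four shim levers. Origin: centre of its underside, on the work surface; its x points away from the robot (far), its y to the robot's left (left), turned by up to 0.3 rad. Corner names are meant in this frame
- plate: loose square steel top plate, 160 x 160 x 5 mm, about 0.95 kg, edged with a rim 8 mm deep that half hides the feet. Lies level on a centre pedestal (radius 16 mm) and the corner feet; a square stud stands 9 mm up through its centre. Origin: centre of its underside, 40.5 mm above the work surface; top face at 45.5 mm. One foot, any of the four, is 5 mm short
- corner_near_left (a point): point on the plate's top over the near left foot, 20 mm in from both edges: press here to test it. Over the short foot about 3 N sinks this point 4 mm, and the plate tips back level when let go; over a good foot it is solid (gives under 1.5 mm)
- corner_near_right (a point): point on the plate's top over the near right foot, 20 mm in from both edges: press here to test it. Over the short foot about 3 N sinks this point 4 mm, and the plate tips back level when let go; over a good foot it is solid (gives under 1.5 mm)
- corner_far_left (a point): point on the plate's top over the far left foot, 20 mm in from both edges: press here to test it. Over the short foot about 3 N sinks this point 4 mm, and the plate tips back level when let go; over a good foot it is solid (gives under 1.5 mm)
- corner_far_right (a point): point on the plate's top over the far right foot, 20 mm in from both edges: press here to test it. Over the short foot about 3 N sinks this point 4 mm, and the plate tips back level when let go; over a good foot it is solid (gives under 1.5 mm)
- tab_near_left (a point): press point on top of the near left shim tab, a steel lever 30 mm wide reaching 60 mm out (+y of the stand) from a hinge 18 mm above the work surface, 88 mm left and 60 mm near of the stand's centre. The point is 45 mm out from the hinge; it starts about 30 mm above the work surface, and 20 mm when flat
- tab_near_right (a point): press point on top of the near right shim tab, a steel lever 30 mm wide reaching 60 mm out (-y of the stand) from a hinge 18 mm above the work surface, 88 mm right and 60 mm near of the stand's centre. The point is 45 mm out from the hinge; it starts about 30 mm above the work surface, and 20 mm when flat
- tab_far_left (a point): press point on top of the far left shim tab, a steel lever 30 mm wide reaching 60 mm out (+y of the stand) from a hinge 18 mm above the work surface, 88 mm left and 60 mm far of the stand's centre. The point is 45 mm out from the hinge; it starts about 30 mm above the work surface, and 20 mm when flat
- tab_far_right (a point): press point on top of the far right shim tab, a steel lever 30 mm wide reaching 60 mm out (-y of the stand) from a hinge 18 mm above the work surface, 88 mm right and 60 mm far of the stand's centre. The point is 45 mm out from the hinge; it starts about 30 mm above the work surface, and 20 mm when flat
- shim_near_left (a joint): near left shim lever, rad: 0 to 0.03 at the start (tab up), 0.22 pressed flat, at its stop. Stiff: about 12 to 15 N at the press point; stays where left (only a push of over 15 N on the plate above would work it back up). When flat it has raised its foot by 4.5 mm: a short foot is then firm under the plate, a good foot jacks the plate askew
- shim_near_right (a joint): near right shim lever, rad: 0 to 0.03 at the start (tab up), 0.22 pressed flat, at its stop. Stiff: about 12 to 15 N at the press point; stays where left (only a push of over 15 N on the plate above would work it back up). When flat it has raised its foot by 4.5 mm: a short foot is then firm under the plate, a good foot jacks the plate askew
- shim_far_left (a joint): far left shim lever, rad: 0 to 0.03 at the start (tab up), 0.22 pressed flat, at its stop. Stiff: about 12 to 15 N at the press point; stays where left (only a push of over 15 N on the plate above would work it back up). When flat it has raised its foot by 4.5 mm: a short foot is then firm under the plate, a good foot jacks the plate askew
- shim_far_right (a joint): far right shim lever, rad: 0 to 0.03 at the start (tab up), 0.22 pressed flat, at its stop. Stiff: about 12 to 15 N at the press point; stays where left (only a push of over 15 N on the plate above would work it back up). When flat it has raised its foot by 4.5 mm: a short foot is then firm under the plate, a good foot jacks the plate askew
- bottle: loose glass bottle with blue cap, 86 mm diameter, 190 mm tall, standing left of the stand; origin: centre of its underside
- tip_box: loose blue tip box with clear lid, 89 x 124 x 67 mm, right of the stand; origin: centre of its underside
- vial: loose small white vial with orange cap, 34 mm diameter, 62 mm tall, just left of the stand; origin: centre of its underside
Mind the look-alikes: they are no part of the job. Of the things that look like the plate, the largest one is meant.

How it is judged:
By the outcome, as a careful person would: the job done as asked, in the order asked, and still so for the second after the job is handed in, with the robot touching nothing.
It also fails if it takes over 48 s, if anything falls off the work surface, if the arm or the gripper's body presses on something with over 40 N, if the wrist force passes 120 N, or if a joint passes its speed limit or range.

## Working session

There is one attempt and no reset: what is moved stays moved. The work goes in short steps, Python scripts to look and compute and a shell command to move; the robot and the scene stay as the last step left them, time stands still between calls to the robot, and variables do not carry over. Pictures are saved under pics/ and viewed, at most 10 in all, crops included, and the job is handed in when it is done.

```bash
mkdir -p pics; python3 - <<'E'
from bench import *
import cv2
for n in("scene","top"): cv2.imwrite(f"pics/{n}0.png",capture(n))
import numpy as np
np.set_printoptions(precision=3,suppress=True)
for n in("scene","top"): print(calibration(n))
s=state();print(s['time'],s['position'],s['orientation'],s['finger_gap'])
E
```

```text
{'mtx': array([[437.228,   0.   , 313.586],
       [  0.   , 437.228, 194.886],
       [  0.   ,   0.   ,   1.   ]]), 'extrinsics': array([[-0.876,  0.483, -0.006,  0.425],
       [ 0.267,  0.473, -0.839, -0.11 ],
       [-0.402, -0.737, -0.543,  1.326],
       [ 0.   ,  0.   ,  0.   ,  1.   ]])}
{'mtx': array([[422.791,   0.   , 330.123],
       [  0.   , 422.791, 192.706],
       [  0.   ,   0.   ,   1.   ]]), 'extrinsics': array([[ 0.002, -1.   , -0.003,  0.025],
       [-0.978, -0.002, -0.208,  0.49 ],
       [ 0.208,  0.003, -0.978,  0.975],
       [ 0.   ,  0.   ,  0.   ,  1.   ]])}
0.1 [0.249 0.573 0.231] [[-0.917  0.398 -0.001]
 [ 0.398  0.917 -0.001]
 [ 0.    -0.001 -1.   ]] 1.0031923140273744
```

View pics/top0.png

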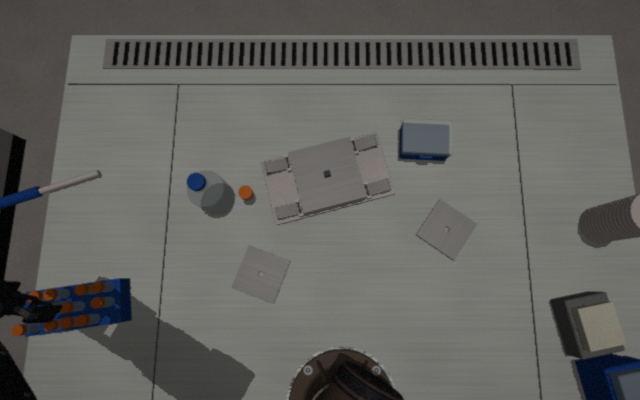

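View pics/scene0.png

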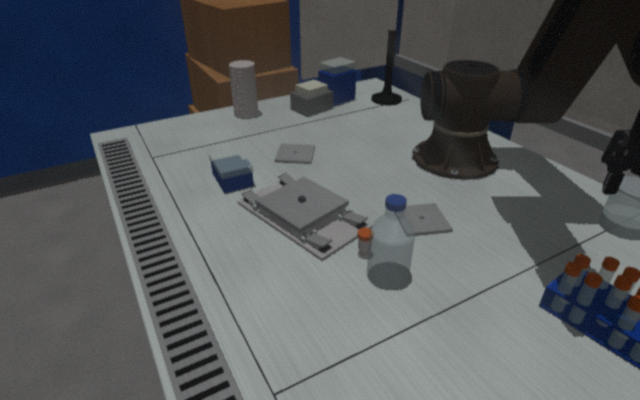

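The top view shows the stand with its stud near (327,173). The plate corners are near (288,153), (351,136), (367,198) and (302,215). The vial is at (246,192), the bottle at (205,190) and the tip box at (424,141). Next I measure it in a zoomed crop.

```bash
cat > h.py <<'E'
import numpy as np, cv2
from bench import *
np.set_printoptions(precision=4,suppress=True)
def ray(c,uv,z):
    K,E=c['mtx'],c['extrinsics']; R,t=E[:3,:3],E[:3,3]
    o=-R.T@t; d=R.T@np.linalg.inv(K)@np.array([*uv,1.]); return o+d*(z-o[2])/d[2]
def proj(c,p):
    q=c['mtx']@(c['extrinsics'][:3,:3]@np.asarray(p)+c['extrinsics'][:3,3]); return q[:2]/q[2]
E
python3 - <<'E'
from h import *
im=cv2.imread('pics/top0.png'); c=calibration('top')
g=cv2.cvtColor(im,cv2.COLOR_BGR2GRAY)
# dark stud
m=(g[165:182,318:336]<70).astype(np.uint8); M=cv2.moments(m,True); st=(318+M['m10']/M['m00'],165+M['m01']/M['m00'])
print('stud px',st,M['m00'],ray(c,st,.0495))
for uv,z in [((288,153),.0455),((351,136),.0455),((367,198),.0455),((302,215),.0455),((262,162),.01),((375,134),.01),((393,192),.01),((278,222),.01)]: print(uv,ray(c,uv,z))
z=cv2.resize(im[120:235,180:460],None,fx=2.85,fy=2.85,interpolation=cv2.INTER_CUBIC)
z=cv2.convertScaleAbs(z,alpha=1.5); cv2.imwrite('pics/topz.png',z)
E
```

```text
stud px (326.7837837837838, 173.59459459459458) 37.0 [0.538  0.0345 0.0495]
(288, 153) [0.5919 0.1314 0.0455]
(351, 136) [ 0.6367 -0.0259  0.0455]
(367, 198) [ 0.4779 -0.0636  0.0455]
(302, 215) [0.4357 0.094  0.0455]
(262, 162) [0.5788 0.2015 0.01  ]
(375, 134) [ 0.6549 -0.0902  0.01  ]
(393, 192) [ 0.5005 -0.1326  0.01  ]
(278, 222) [0.4236 0.1561 0.01  ]
```

View pics/topz.png

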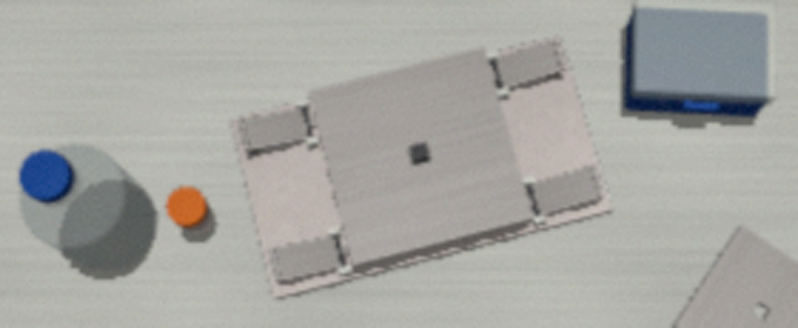

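The zoomed crop shows the plate with its stud near (419,153). Each of the four tabs stands clear beside it, and the vial (187,207) and bottle cap (46,175) are to the left. The stand estimate is (0.538, 0.034) with a yaw of about 0.26 rad, and the measured plate and base sizes fit those given. Next I work out the clearances and the first move.

```bash
cat >> h.py <<'E'
C=np.array([.538,.034]); YAW=.26
a,b=np.cos(YAW),np.sin(YAW); RS=np.array([[a,-b],[b,a]])
P={}
for n,sx,sy in(("NL",-1,1),("NR",-1,-1),("FL",1,1),("FR",1,-1)):
    P['c'+n]=C+RS@[sx*.06,sy*.06]; P['t'+n]=C+RS@[sx*.06,sy*.133]
def go(n,z):
    s=state(); R=np.array(s['orientation']); d=np.array([*P[n],z])-s['position']; return R.T@d*100
E
python3 - <<'E'
from h import *
c=calibration('top')
print('bottle',ray(c,(196,181),.19),'vial',ray(c,(245.6,192.6),.062))
print(P); R=np.array(state()['orientation'])
print(go('cFL',.2),go('cFL',.08))
y=np.array([-b,a,0]); x=np.cross(y,[0,0,-1]); T=np.column_stack([x,y,[0,0,-1]])
print(cv2.Rodrigues(R.T@T)[0].ravel())
E
```

```text
bottle [0.485  0.3084 0.19  ] vial [0.4873 0.2293 0.062 ]
{'cNL': array([0.4646, 0.0766]), 'tNL': array([0.4458, 0.1471]), 'cNR': array([ 0.4954, -0.0394]), 'tNR': array([ 0.5142, -0.11  ]), 'cFL': array([0.5806, 0.1074]), 'tFL': array([0.5618, 0.178 ]), 'cFR': array([ 0.6114, -0.0086]), 'tFR': array([ 0.6302, -0.0791])}
[-48.9753 -29.4896   3.1011] [-48.9771 -29.4767  15.1011]
[-0.001  -0.0005 -0.6699]
```

```bash
python3 -m handwheel '[{"travel":[-3,-2,-0.5],"dr":[0,0,-0.1],"grip":0},{"travel":[-8,-5,-0.5],"dr":[0,0,-0.2],"grip":0},{"travel":[-13,-8,0],"dr":[0,0,-0.3],"grip":0},{"travel":[-18,-11,0],"dr":[0,0,-0.4],"grip":0},{"travel":[-23,-14,0],"dr":[0,0,-0.5],"grip":0},{"travel":[-28,-17,0],"dr":[0,0,-0.6],"grip":0},{"travel":[-33,-20,0],"dr":[0,0,-0.67],"grip":0},{"travel":[-38,-23,2],"dr":[0,0,-0.67],"grip":0},{"travel":[-43,-26,5],"dr":[0,0,-0.67],"grip":0},{"travel":[-46,-28,8],"dr":[0,0,-0.67],"grip":0},{"travel":[-48,-29,10],"dr":[0,0,-0.67],"grip":0},{"travel":[-49,-29.5,12],"dr":[0,0,-0.67],"grip":0},{"travel":[-49,-29.5,12],"dr":[0,0,-0.67],"grip":0}]' 40; python3 - <<'E'
from h import *
s=state();print(s['time'],s['orientation'],s['wrist_force'],s['finger_gap'])
c=calibration('wrist');im=capture('wrist');cv2.imwrite('pics/w1.png',im)
for k,p in P.items(): print(k,proj(c,[*p,.0455 if k[0]=='c' else .03]))
print('stud',proj(c,[*C,.0495]))
print('plate',[proj(c,[*(C+RS@[i*.08,j*.08]),.0455]) for i,j in((1,1),(1,-1),(-1,-1),(-1,1))], go('cFL',.06))
E
```

```text
time: 1.72
position: [0.5803, 0.1074, 0.1098]
orientation: [[-0.966, -0.257, -0.003], [-0.257, 0.966, -0.0], [0.003, 0.001, -1.0]]
wrist_force: [-0.8, -0.4, 0.3]
finger_gap: 0.003
grasp_force: 0.0
1.725 [[-0.9665 -0.2567 -0.0027]
 [-0.2567  0.9665 -0.0001]
 [ 0.0026  0.0006 -1.    ]] [-0.8108 -0.4037  0.3401] 0.0034069699009297363
cNL [326.5965  38.5039]
tNL [437.2021  43.7558]
cNR [130.0624  38.5193]
tNR [33.6207 43.7923]
cFL [326.5119 222.662 ]
tFL [420.3763 215.5822]
cFR [161.7355 222.7462]
tFR [ 77.9358 215.7514]
stud [235.2506 139.2477]
plate [array([353.2312, 247.7074]), array([139.291 , 247.8293]), array([89.6956,  0.6813]), array([360.4378,   0.6842])] [-0.0068 -0.0513  5.0924]
```

View pics/w1.png

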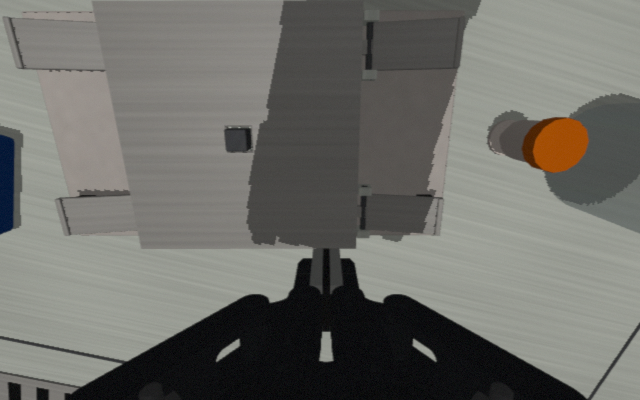

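The wrist view shows the plate's far edge corners at (356,248) and (141,248) and the stud at (237,139), each within 3 px of my prediction, so the pose holds. I'll descend over the far left corner.

```bash
python3 -m handwheel '[{"travel":[0,0,2],"dr":[0,0,0],"grip":0},{"travel":[0,0,4],"dr":[0,0,0],"grip":0},{"travel":[0,0,5.5],"dr":[0,0,0],"grip":0},{"travel":[0,0,6.1],"dr":[0,0,0],"grip":0},{"travel":[0,0,6.2],"dr":[0,0,0],"grip":0},{"travel":[0,0,6.2],"dr":[0,0,0],"grip":0}]' | sed -n 2,4p; for i in 1 2 3 ; do :; done; python3 -m handwheel '[{"travel":[0,0,0.1],"dr":[0,0,0],"grip":0},{"travel":[0,0,0.1],"dr":[0,0,0],"grip":0}]' | sed -n 2,4p; python3 -m handwheel '[{"travel":[0,0,0.1],"dr":[0,0,0],"grip":0},{"travel":[0,0,0.1],"dr":[0,0,0],"grip":0}]' | sed -n 2,4p; python3 -m handwheel '[{"travel":[0,0,0.1],"dr":[0,0,0],"grip":0},{"travel":[0,0,0.1],"dr":[0,0,0],"grip":0}]' | sed -n 2,4p
```

```text
position: [0.5812, 0.1076, 0.0498]
orientation: [[-0.966, -0.257, 0.001], [-0.257, 0.966, 0.0], [-0.001, -0.0, -1.0]]
wrist_force: [-0.7, -1.0, -0.2]
position: [0.581, 0.1075, 0.0485]
orientation: [[-0.966, -0.257, 0.0], [-0.257, 0.966, 0.0], [-0.0, -0.0, -1.0]]
wrist_force: [-0.4, 0.3, 0.8]
position: [0.5809, 0.1075, 0.0473]
orientation: [[-0.966, -0.257, -0.0], [-0.257, 0.966, 0.0], [0.0, 0.0, -1.0]]
wrist_force: [0.3, -0.8, 0.5]
position: [0.5809, 0.1075, 0.0462]
orientation: [[-0.966, -0.257, -0.0], [-0.257, 0.966, 0.0], [0.0, 0.0, -1.0]]
wrist_force: [0.3, -0.0, 0.2]
```

```bash
python3 -m handwheel '[{"travel":[0,0,0.1],"dr":[0,0,0],"grip":0},{"travel":[0,0,0.1],"dr":[0,0,0],"grip":0}]' | sed -n 2,4p;  python3 -m handwheel '[{"travel":[0,0,0.05],"dr":[0,0,0],"grip":0},{"travel":[0,0,0.05],"dr":[0,0,0],"grip":0}]' | sed -n 2,4p
```

```text
position: [0.581, 0.1075, 0.0456]
orientation: [[-0.966, -0.257, 0.0], [-0.257, 0.966, 0.0], [-0.0, -0.0, -1.0]]
wrist_force: [-1.3, 0.7, 3.6]
position: [0.581, 0.1075, 0.0455]
orientation: [[-0.966, -0.257, 0.001], [-0.257, 0.966, 0.0], [-0.001, -0.0, -1.0]]
wrist_force: [-2.2, -0.7, 8.6]
```

Far left is solid, taking 8.6 N with no give. Near left is next.

```bash
python3 -m handwheel '[{"travel":[0,0,-0.8],"dr":[0,0,0],"grip":0},{"travel":[2,0,-1.2],"dr":[0,0,0],"grip":0},{"travel":[6,0,-1.2],"dr":[0,0,0],"grip":0},{"travel":[10,0,-1.2],"dr":[0,0,0],"grip":0},{"travel":[12,0,-1],"dr":[0,0,0],"grip":0},{"travel":[12,0,-0.5],"dr":[0,0,0],"grip":0},{"travel":[12,0,-0.3],"dr":[0,0,0],"grip":0},{"travel":[12,0,-0.3],"dr":[0,0,0],"grip":0}]' | sed -n 2,4p;  python3 -m handwheel '[{"travel":[0,0,0.1],"dr":[0,0,0],"grip":0},{"travel":[0,0,0.1],"dr":[0,0,0],"grip":0}]' | sed -n 2,4p;  python3 -m handwheel '[{"travel":[0,0,0.1],"dr":[0,0,0],"grip":0},{"travel":[0,0,0.1],"dr":[0,0,0],"grip":0}]' | sed -n 2,4p; python3 -m handwheel '[{"travel":[0,0,0.05],"dr":[0,0,0],"grip":0},{"travel":[0,0,0.05],"dr":[0,0,0],"grip":0}]' | sed -n 2,4p
```

```text
position: [0.4657, 0.0768, 0.0476]
orientation: [[-0.966, -0.257, 0.0], [-0.257, 0.966, 0.0], [-0.0, 0.0, -1.0]]
wrist_force: [0.3, 0.2, 0.3]
position: [0.4651, 0.0767, 0.0467]
orientation: [[-0.966, -0.257, -0.0], [-0.257, 0.966, 0.0], [-0.0, 0.0, -1.0]]
wrist_force: [-1.6, -0.4, 0.6]
position: [0.465, 0.0766, 0.0458]
orientation: [[-0.966, -0.257, 0.0], [-0.257, 0.966, 0.0], [-0.0, 0.0, -1.0]]
wrist_force: [0.2, 0.4, 0.4]
position: [0.465, 0.0766, 0.0456]
orientation: [[-0.966, -0.257, 0.0], [-0.257, 0.966, 0.0], [-0.0, -0.0, -1.0]]
wrist_force: [-0.9, -1.0, 4.5]
```

```bash
python3 -m handwheel '[{"travel":[0,0,0.05],"dr":[0,0,0],"grip":0},{"travel":[0,0,0.05],"dr":[0,0,0],"grip":0}]' | sed -n 2,4p
```

```text
position: [0.465, 0.0766, 0.0454]
orientation: [[-0.966, -0.257, 0.001], [-0.257, 0.966, 0.0], [-0.001, -0.0, -1.0]]
wrist_force: [-2.8, -0.4, 13.2]
```

Near left is solid too. Near right is next.

```bash
python3 -m handwheel '[{"travel":[0,0,-0.8],"dr":[0,0,0],"grip":0},{"travel":[0,-2,-1.2],"dr":[0,0,0],"grip":0},{"travel":[0,-6,-1.2],"dr":[0,0,0],"grip":0},{"travel":[0,-10,-1.2],"dr":[0,0,0],"grip":0},{"travel":[0,-12,-1],"dr":[0,0,0],"grip":0},{"travel":[0,-12,-0.5],"dr":[0,0,0],"grip":0},{"travel":[0,-12,-0.2],"dr":[0,0,0],"grip":0},{"travel":[0,-12,-0.2],"dr":[0,0,0],"grip":0}]' | sed -n 2,4p;  python3 -m handwheel '[{"travel":[0,0,0.1],"dr":[0,0,0],"grip":0},{"travel":[0,0,0.1],"dr":[0,0,0],"grip":0}]' | sed -n 2,4p;  python3 -m handwheel '[{"travel":[0,0,0.05],"dr":[0,0,0],"grip":0},{"travel":[0,0,0.05],"dr":[0,0,0],"grip":0}]' | sed -n 2,4p; python3 -m handwheel '[{"travel":[0,0,0.05],"dr":[0,0,0],"grip":0},{"travel":[0,0,0.05],"dr":[0,0,0],"grip":0}]' | sed -n 2,4p
```

```text
position: [0.4954, -0.0384, 0.0465]
orientation: [[-0.966, -0.258, -0.001], [-0.258, 0.966, 0.0], [0.001, 0.001, -1.0]]
wrist_force: [-0.5, -0.4, -0.3]
position: [0.4958, -0.039, 0.0458]
orientation: [[-0.966, -0.258, 0.0], [-0.258, 0.966, 0.0], [-0.0, 0.0, -1.0]]
wrist_force: [0.0, 0.2, 0.1]
position: [0.4959, -0.0392, 0.0456]
orientation: [[-0.966, -0.257, 0.0], [-0.257, 0.966, 0.0], [-0.0, -0.0, -1.0]]
wrist_force: [0.3, 2.7, 4.5]
position: [0.496, -0.0392, 0.0455]
orientation: [[-0.966, -0.257, 0.001], [-0.257, 0.966, 0.0], [-0.001, -0.0, -1.0]]
wrist_force: [-1.9, 2.9, 11.9]
```

Near right is solid, which leaves far right. I press there to confirm that it rocks.

```bash
python3 -m handwheel '[{"travel":[0,0,-0.8],"dr":[0,0,0],"grip":0},{"travel":[-2,0,-1.2],"dr":[0,0,0],"grip":0},{"travel":[-6,0,-1.2],"dr":[0,0,0],"grip":0},{"travel":[-10,0,-1.2],"dr":[0,0,0],"grip":0},{"travel":[-12,0,-1],"dr":[0,0,0],"grip":0},{"travel":[-12,0,-0.5],"dr":[0,0,0],"grip":0},{"travel":[-12,0,-0.2],"dr":[0,0,0],"grip":0},{"travel":[-12,0,-0.2],"dr":[0,0,0],"grip":0}]' | sed -n 2,4p;  python3 -m handwheel '[{"travel":[0,0,0.1],"dr":[0,0,0],"grip":0},{"travel":[0,0,0.1],"dr":[0,0,0],"grip":0}]' | sed -n 2,4p;  python3 -m handwheel '[{"travel":[0,0,0.1],"dr":[0,0,0],"grip":0},{"travel":[0,0,0.1],"dr":[0,0,0],"grip":0}]' | sed -n 2,4p; python3 -m handwheel '[{"travel":[0,0,0.05],"dr":[0,0,0],"grip":0},{"travel":[0,0,0.05],"dr":[0,0,0],"grip":0}]' | sed -n 2,4p
```

```text
position: [0.6109, -0.0087, 0.0466]
orientation: [[-0.966, -0.257, -0.001], [-0.257, 0.966, 0.0], [0.001, 0.0, -1.0]]
wrist_force: [-0.2, -0.5, -0.0]
position: [0.6116, -0.0086, 0.0459]
orientation: [[-0.966, -0.257, 0.0], [-0.257, 0.966, 0.0], [-0.0, 0.0, -1.0]]
wrist_force: [0.1, -0.0, -0.2]
position: [0.6118, -0.0085, 0.0449]
orientation: [[-0.966, -0.257, 0.0], [-0.257, 0.966, 0.0], [-0.0, -0.0, -1.0]]
wrist_force: [-0.5, -1.0, 1.7]
position: [0.6119, -0.0085, 0.0443]
orientation: [[-0.966, -0.257, 0.0], [-0.257, 0.966, 0.0], [-0.0, -0.0, -1.0]]
wrist_force: [0.2, -0.5, 1.2]
```

It sinks under 1–2 N. I press a bit further to make sure.

```bash
python3 -m handwheel '[{"travel":[0,0,0.1],"dr":[0,0,0],"grip":0},{"travel":[0,0,0.2],"dr":[0,0,0],"grip":0},{"travel":[0,0,0.2],"dr":[0,0,0],"grip":0}]' | sed -n 1,4p
```

```text
time: 9.65
position: [0.6119, -0.0085, 0.0423]
orientation: [[-0.966, -0.257, 0.0], [-0.257, 0.966, 0.0], [-0.0, -0.0, -1.0]]
wrist_force: [1.9, -0.3, 2.2]
```

The far right corner rocks: it has sunk about 3.5 mm at 2.2 N. Before pressing its tab I check the clearance to the tip box.

```bash
python3 -m handwheel '[{"travel":[0,0,-0.2],"dr":[0,0,0],"grip":0},{"travel":[0,0,-0.5],"dr":[0,0,0],"grip":0},{"travel":[0,0,-1.5],"dr":[0,0,0],"grip":0},{"travel":[0,0,-3],"dr":[0,0,0],"grip":0},{"travel":[0,-2,-5],"dr":[0,0,0],"grip":0},{"travel":[0,-5,-6],"dr":[0,0,0],"grip":0},{"travel":[0,-7.2,-6],"dr":[0,0,0],"grip":0},{"travel":[0,-7.2,-6],"dr":[0,0,0],"grip":0}]' | sed -n 1,4p; python3 - <<'E'
from h import *
s=state();print(s['q'])
c=calibration('wrist');im=capture('wrist');cv2.imwrite('pics/w2.png',im)
print(proj(c,[*P['tFR'],.03]),go('tFR',.035))
t=calibration('top')
for u in((399,124),(450,124),(399,160),(399,155)):print(u,ray(t,u,.067),ray(t,u,0))
E
```

```text
time: 10.65
position: [0.6303, -0.0794, 0.1022]
orientation: [[-0.967, -0.255, 0.0], [-0.255, 0.967, 0.0], [-0.0, 0.0, -1.0]]
wrist_force: [0.9, 0.4, 0.8]
[ -13.1314   37.2064   94.7078    0.0082   48.0835 -117.9346]
[326.9192 218.2661] [-0.0058 -0.078   6.6926]
(399, 124) [ 0.6604 -0.1439  0.067 ] [ 0.6864 -0.1552  0.    ]
(450, 124) [ 0.6605 -0.2699  0.067 ] [ 0.6866 -0.2898  0.    ]
(399, 160) [ 0.5678 -0.1409  0.067 ] [ 0.5876 -0.152   0.    ]
(399, 155) [ 0.5805 -0.1413  0.067 ] [ 0.6011 -0.1525  0.    ]
```

View pics/w2.png

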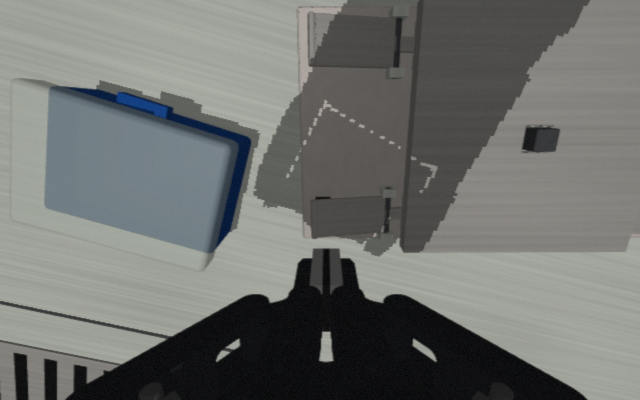

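The tab spans roughly (308–386, 197–235) with the press point at (327,218), directly under the fingertip. The box edge is about 60 mm away. I press down.

```bash
python3 -m handwheel '[{"travel":[0,0,2],"dr":[0,0,0],"grip":0},{"travel":[0,0,4.5],"dr":[0,0,0],"grip":0},{"travel":[0,0,6.2],"dr":[0,0,0],"grip":0},{"travel":[0,0,6.8],"dr":[0,0,0],"grip":0},{"travel":[0,0,6.9],"dr":[0,0,0],"grip":0},{"travel":[0,0,6.9],"dr":[0,0,0],"grip":0}]' | sed -n 1,4p; python3 -m handwheel '[{"travel":[0,0,0.1],"dr":[0,0,0],"grip":0},{"travel":[0,0,0.2],"dr":[0,0,0],"grip":0},{"travel":[0,0,0.3],"dr":[0,0,0],"grip":0},{"travel":[0,0,0.4],"dr":[0,0,0],"grip":0},{"travel":[0,0,0.5],"dr":[0,0,0],"grip":0},{"travel":[0,0,0.5],"dr":[0,0,0],"grip":0}]' | sed -n 1,4p; python3 -m handwheel '[{"travel":[0,0,0.1],"dr":[0,0,0],"grip":0},{"travel":[0,0,0.2],"dr":[0,0,0],"grip":0},{"travel":[0,0,0.3],"dr":[0,0,0],"grip":0},{"travel":[0,0,0.3],"dr":[0,0,0],"grip":0}]' | sed -n 1,4p
```

```text
time: 11.45
position: [0.6306, -0.0781, 0.0339]
orientation: [[-0.966, -0.257, 0.001], [-0.257, 0.966, -0.0], [-0.001, -0.0, -1.0]]
wrist_force: [0.1, -0.1, -0.6]
time: 12.2
position: [0.6306, -0.0783, 0.0292]
orientation: [[-0.966, -0.257, 0.001], [-0.257, 0.966, -0.0], [-0.001, -0.001, -1.0]]
wrist_force: [-2.5, -0.9, 9.0]
time: 12.7
position: [0.6307, -0.0787, 0.0263]
orientation: [[-0.966, -0.257, 0.001], [-0.257, 0.966, -0.001], [-0.001, -0.001, -1.0]]
wrist_force: [-2.5, -4.0, 10.6]
```

```bash
python3 -m handwheel '[{"travel":[0,0,0.1],"dr":[0,0,0],"grip":0},{"travel":[0,0,0.2],"dr":[0,0,0],"grip":0},{"travel":[0,0,0.3],"dr":[0,0,0],"grip":0},{"travel":[0,0,0.4],"dr":[0,0,0],"grip":0},{"travel":[0,0,0.4],"dr":[0,0,0],"grip":0}]' | sed -n 1,4p; python3 -m handwheel '[{"travel":[0,0,0.1],"dr":[0,0,0],"grip":0},{"travel":[0,0,0.2],"dr":[0,0,0],"grip":0},{"travel":[0,0,0.2],"dr":[0,0,0],"grip":0}]' | sed -n 1,4p; python3 -m handwheel '[{"travel":[0,0,0.1],"dr":[0,0,0],"grip":0},{"travel":[0,0,0.1],"dr":[0,0,0],"grip":0}]' | sed -n 1,4p
```

```text
time: 13.32
position: [0.6308, -0.0791, 0.0224]
orientation: [[-0.966, -0.257, 0.002], [-0.257, 0.966, -0.001], [-0.001, -0.002, -1.0]]
wrist_force: [-2.6, -6.5, 10.0]
time: 13.7
position: [0.6309, -0.0792, 0.0204]
orientation: [[-0.966, -0.257, 0.002], [-0.257, 0.966, -0.001], [-0.001, -0.002, -1.0]]
wrist_force: [-2.7, -7.1, 10.2]
time: 13.95
position: [0.6309, -0.0792, 0.0199]
orientation: [[-0.966, -0.257, 0.002], [-0.257, 0.966, -0.001], [-0.002, -0.002, -1.0]]
wrist_force: [-3.9, -6.0, 14.0]
```

Close to the stop. I press to firm contact.

```bash
python3 -m handwheel '[{"travel":[0,0,0.1],"dr":[0,0,0],"grip":0},{"travel":[0,0,0.1],"dr":[0,0,0],"grip":0}]' | sed -n 1,4p; python3 -m handwheel '[{"travel":[0,0,0.05],"dr":[0,0,0],"grip":0},{"travel":[0,0,0.05],"dr":[0,0,0],"grip":0},{"travel":[0,0,0.05],"dr":[0,0,0],"grip":0}]' | sed -n 1,4p
```

```text
time: 14.2
position: [0.631, -0.0792, 0.0196]
orientation: [[-0.966, -0.257, 0.003], [-0.257, 0.966, -0.001], [-0.002, -0.002, -1.0]]
wrist_force: [-6.3, -6.1, 22.2]
time: 14.58
position: [0.631, -0.0792, 0.0196]
orientation: [[-0.966, -0.257, 0.003], [-0.257, 0.966, -0.002], [-0.002, -0.002, -1.0]]
wrist_force: [-7.6, -5.5, 26.3]
```

The tab is at its stop, with no motion at 26 N. I lift off, gently recheck the corner, then take a look.

```bash
python3 -m handwheel '[{"travel":[0,0,-0.5],"dr":[0,0,0],"grip":0},{"travel":[0,0,-2],"dr":[0,0,0],"grip":0},{"travel":[0,1,-4],"dr":[0,0,0],"grip":0},{"travel":[0,4,-4.5],"dr":[0,0,0],"grip":0},{"travel":[0,6.5,-4.5],"dr":[0,0,0],"grip":0},{"travel":[0,7.2,-4],"dr":[0,0,0],"grip":0},{"travel":[0,7.2,-3.2],"dr":[0,0,0],"grip":0},{"travel":[0,7.2,-3.1],"dr":[0,0,0],"grip":0},{"travel":[0,7.2,-3.1],"dr":[0,0,0],"grip":0}]' | sed -n 1,4p; python3 -m handwheel '[{"travel":[0,0,0.1],"dr":[0,0,0],"grip":0},{"travel":[0,0,0.1],"dr":[0,0,0],"grip":0}]' | sed -n 1,4p
```

```text
time: 15.7
position: [0.6118, -0.0091, 0.0473]
orientation: [[-0.967, -0.257, -0.001], [-0.257, 0.967, 0.0], [0.001, 0.0, -1.0]]
wrist_force: [-0.2, -0.2, -0.5]
time: 15.95
position: [0.6118, -0.0087, 0.0468]
orientation: [[-0.966, -0.257, 0.0], [-0.257, 0.966, 0.0], [-0.0, 0.0, -1.0]]
wrist_force: [0.6, -0.3, 0.3]
```

```bash
python3 -m handwheel '[{"travel":[0,0,0.1],"dr":[0,0,0],"grip":0},{"travel":[0,0,0.1],"dr":[0,0,0],"grip":0}]' | sed -n 1,4p; python3 -m handwheel '[{"travel":[0,0,0.05],"dr":[0,0,0],"grip":0},{"travel":[0,0,0.05],"dr":[0,0,0],"grip":0}]' | sed -n 1,4p
```

```text
time: 16.2
position: [0.6117, -0.0085, 0.0458]
orientation: [[-0.966, -0.257, -0.0], [-0.257, 0.966, 0.0], [-0.0, 0.0, -1.0]]
wrist_force: [0.1, 0.3, -0.7]
time: 16.45
position: [0.6118, -0.0085, 0.0455]
orientation: [[-0.966, -0.257, 0.0], [-0.257, 0.966, 0.0], [-0.0, -0.0, -1.0]]
wrist_force: [-0.9, 0.7, 2.4]
```

```bash
python3 -m handwheel '[{"travel":[0,0,0.05],"dr":[0,0,0],"grip":0},{"travel":[0,0,0.05],"dr":[0,0,0],"grip":0}]' | sed -n 1,4p; python3 -m handwheel '[{"travel":[0,0,0.03],"dr":[0,0,0],"grip":0},{"travel":[0,0,0.03],"dr":[0,0,0],"grip":0}]' | sed -n 1,4p
```

```text
time: 16.7
position: [0.6119, -0.0084, 0.0452]
orientation: [[-0.966, -0.257, 0.001], [-0.257, 0.966, 0.0], [-0.001, 0.0, -1.0]]
wrist_force: [-0.2, 1.0, 6.5]
time: 16.95
position: [0.612, -0.0083, 0.045]
orientation: [[-0.966, -0.257, 0.001], [-0.257, 0.966, 0.0], [-0.001, -0.0, -1.0]]
wrist_force: [-1.6, 1.0, 6.9]
```

It's firm now: 7 N for about 0.6 mm. I lift clear and look.

```bash
python3 -m handwheel '[{"travel":[0,0,-0.5],"dr":[0,0,0],"grip":0},{"travel":[0,0,-2],"dr":[0,0,0],"grip":0},{"travel":[0,0,-5],"dr":[0,0,0],"grip":0},{"travel":[-2,0,-9],"dr":[0,0,0],"grip":0},{"travel":[-4,-2,-13],"dr":[0,0,0],"grip":0},{"travel":[-5,-2,-15],"dr":[0,0,0],"grip":0},{"travel":[-5,-2,-15],"dr":[0,0,0],"grip":0},{"travel":[-5,-2,-15],"dr":[0,0,0],"grip":0}]' | sed -n 1,4p; python3 - <<'E'
from h import *
a=capture('scene')[150:270,200:420]; a=cv2.resize(a,None,fx=3.6,fy=3.6,interpolation=cv2.INTER_CUBIC)
cv2.imwrite('pics/s2.png',cv2.convertScaleAbs(a,alpha=1.3))
cv2.imwrite('pics/w3.png',capture('wrist'))
E
```

```text
time: 17.95
position: [0.6643, -0.0148, 0.1937]
orientation: [[-0.966, -0.257, -0.002], [-0.257, 0.966, 0.0], [0.001, 0.001, -1.0]]
wrist_force: [-0.8, -0.3, -0.0]
```

View pics/s2.png

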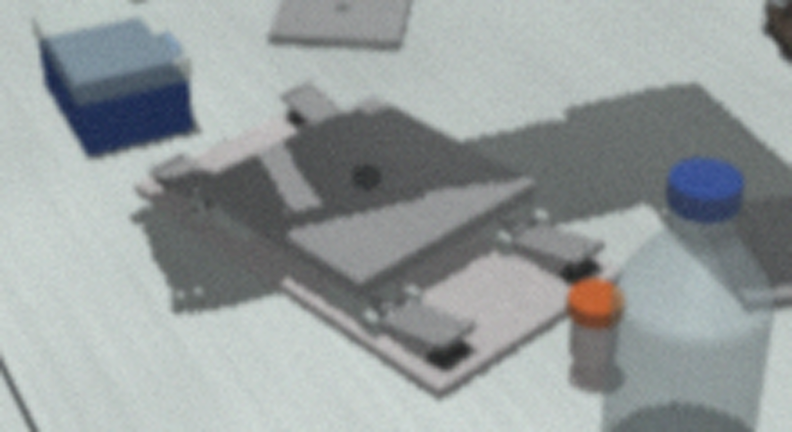

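View pics/w3.png

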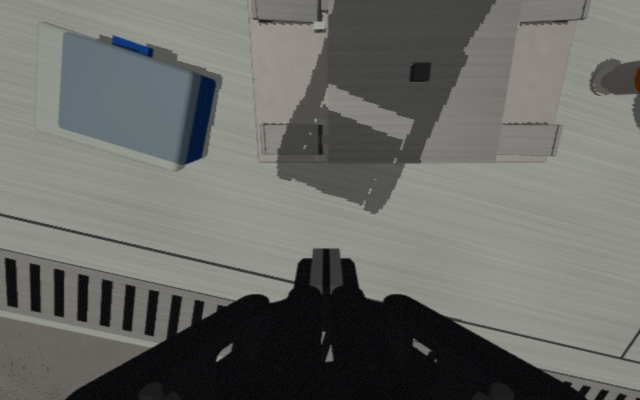

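The scene crop shows the far right tab lying flat at (180,170), the other three tabs still up at (310,100), (430,325) and (555,240), and the plate level. The wrist view agrees: the flat tab at (290,140) stays inside the slab's outline, and the box and vial haven't moved.

```bash
python3 -c "
from bench import *
print(hand_in())"
```

```text
the job is handed in; nothing more can be done
None
```

The far right corner was the one that rocked; I pressed its shim tab fully flat, the plate is now firm and looks level, the other three tabs are still up, the bottle, vial and tip box were not touched, and the job is handed in at about 18 s.

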